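Die changeover on the rivet-nut station

TASK

Change the rivet-nut station over from the blue die to the yellow one: swing the holder's clamp lever open, lift the finished bracket out of the blue die and put it in the dark parts tray while the die is still in the holder, then return the blue die, and every other die left lying on the worktop, fully down into the rack slot with the label of its own colour. Take the yellow die from its rack slot, drop it fully into the holder's pocket and swing the lever fully shut over it; do not knock over the steel cup by the tray.

Things in the scene. Friction and masses are not known exactly. Their poses are not given: they have to be found in the camera images.
- die_blue_centre (a point): The blue die: blue plastic block with a steel sole, 46 (x) x 66 (y) x 42 (z) mm, 0.3 kg, with one large rectangular cavity, 36 x 48 mm, in which the bracket lies at the start, 10 mm deep, open upwards. Point: its centre, 21 mm above its underside; y its long axis, z up. It fits either way round; grip it across its 46 mm. At the start it is clamped in the die holder.
- die_yellow_centre (a point): The yellow die: yellow plastic block with a steel sole, 46 (x) x 66 (y) x 42 (z) mm, 0.3 kg, with one long narrow cavity, 22 x 50 mm, 10 mm deep, open upwards. Point: its centre, 21 mm above its underside; y its long axis, z up. It fits either way round; grip it across its 46 mm. At the start it stands in its own slot of the rack.
- die_red_centre (a point): The red die: red plastic block with a steel sole, 46 (x) x 66 (y) x 42 (z) mm, 0.3 kg, with two equal rectangular cavities side by side, 10 mm deep, open upwards. Point: its centre, 21 mm above its underside; y its long axis, z up. It fits either way round; grip it across its 46 mm. At the start it lies upright on the worktop, or is absent.
- die_green_centre (a point): The green die: green plastic block with a steel sole, 46 (x) x 66 (y) x 42 (z) mm, 0.3 kg, with a stepped (T-shaped) cavity, 10 mm deep, open upwards. Point: its centre, 21 mm above its underside; y its long axis, z up. It fits either way round; grip it across its 46 mm. At the start it lies upright on the worktop, or is absent.
- die_white_centre (a point): The white die: white plastic block with a steel sole, 46 (x) x 66 (y) x 42 (z) mm, 0.3 kg, with one square cavity, 30 x 30 mm, 10 mm deep, open upwards. Point: its centre, 21 mm above its underside; y its long axis, z up. It fits either way round; grip it across its 46 mm. At the start it lies upright on the worktop, or is absent.
- slot_blue_floor (a point): The blue die's slot: a grey open-topped box, one of five in a row on the rack at the back, with a sloping blue label on its front. Inside 53 (x) x 73 (y) mm, walls 17 mm high, 3 mm thick; slots 78 mm apart. Point: centre of its floor, 9 mm above the worktop; y its long axis, along the row. A die stands in it with its long axis along the row, 25 mm above the walls.
- slot_yellow_floor (a point): The yellow die's slot: a grey open-topped box, one of five in a row on the rack at the back, with a sloping yellow label on its front. Inside 53 (x) x 73 (y) mm, walls 17 mm high, 3 mm thick; slots 78 mm apart. Point: centre of its floor, 9 mm above the worktop; y its long axis, along the row. A die stands in it with its long axis along the row, 25 mm above the walls.
- slot_red_floor (a point): The red die's slot: a grey open-topped box, one of five in a row on the rack at the back, with a sloping red label on its front. Inside 53 (x) x 73 (y) mm, walls 17 mm high, 3 mm thick; slots 78 mm apart. Point: centre of its floor, 9 mm above the worktop; y its long axis, along the row. A die stands in it with its long axis along the row, 25 mm above the walls.
- slot_green_floor (a point): The green die's slot: a grey open-topped box, one of five in a row on the rack at the back, with a sloping green label on its front. Inside 53 (x) x 73 (y) mm, walls 17 mm high, 3 mm thick; slots 78 mm apart. Point: centre of its floor, 9 mm above the worktop; y its long axis, along the row. A die stands in it with its long axis along the row, 25 mm above the walls.
- slot_white_floor (a point): The white die's slot: a grey open-topped box, one of five in a row on the rack at the back, with a sloping white label on its front. Inside 53 (x) x 73 (y) mm, walls 17 mm high, 3 mm thick; slots 78 mm apart. Point: centre of its floor, 9 mm above the worktop; y its long axis, along the row. A die stands in it with its long axis along the row, 25 mm above the walls.
- holder_seat (a point): Die holder: fixed dark steel plate, 12 mm thick, with a pocket of bright steel rails. Point: centre of the pocket floor, 12 mm above the worktop; y the pocket's long axis. Pocket 50 (x) x 70 (y) mm, rails 14 mm high (10 mm wide), flared outwards at the top by 4 mm. A seated die's centre is 21 mm above this point. The lever's pivot post is 56 mm off on the +y side.
- lever (a joint): Clamp lever on a vertical pivot: 0 = locked (its foot reaches 8 mm over the +y end of the die, the handle points to the holder's +y); it opens clockwise seen from above, to 1.7 (handle to the holder's +x); the foot is clear of the die above 1.0. It passes 2.5 mm over a fully seated die and is blocked by one that is not. It stays where left; about 2 N at the knob move it.
- lever_knob (a point): Black upright round knob at the end of the lever, 19 mm in diameter, from 67 to 100 mm above the worktop; point on its axis, 83 mm above the worktop, 72 mm from the pivot axis. The frame turns with the lever; y points from the pivot to the knob.
- lever_hinge (a point): Point on the lever's vertical pivot axis, 62 mm above the worktop. The frame turns with the lever.
- bracket_centre (a point): The finished bracket: bright steel U-shaped saddle, 32 (x) x 44 (y) x 60 (z) mm, 2.5 mm sheet, 0.09 kg, open at the top, its two tall flanges on the +x and -x sides; grip it across them (32 mm). Point: its centre, 30 mm above its underside. At the start it stands in the blue die's cavity, 50 mm of it above the die.
- tray_floor (a point): Dark open parts tray, fixed; inside 60 (x) x 134 (y) mm, its rim 43 mm above the worktop. Point: centre of its floor, 8 mm above the worktop; y is its long axis.
- cup: Grey steel cup with worn pins in it, 59 mm across, 64 mm tall, upright on the worktop near the tray, a bystander; origin at the centre of its underside.
Mind the look-alikes: they are no part of the job. There is more than one size of the part that bears die_red_centre; the job needs the larger.

How it is judged:
By the outcome, as a careful person would: the job done as asked, in the order asked, and still so for the second after the job is handed in, with the robot touching nothing.
Of die_red, die_green, die_white only 1 to 3 are there at a start; the rules pass over those that are not, and their reading is None.
At some moment in a run one of die_red, die_green, die_white may be knocked a few centimetres aside while the robot is not near it.
It also fails if it takes over 210 s, if anything falls off the work surface, if the arm or the gripper's body presses on something with over 40 N, if the wrist force passes 120 N, or if a joint passes its speed limit or range.

ROBOT

A 6-joint arm with a two-finger parallel gripper is mounted at the origin on a cart in front of the work surface, level with it; the furniture and walls round the work are solid. World frame = base frame: x ahead of the robot, y to its left, z up, the work surface at z = 0. Lengths are in m, angles in rad, forces in N, time in s.
With the tool pointing down it reaches from about 0.325 to 1 m from the base axis. Payload 5.1 kg.
Tool frame: the origin (TCP) lies midway between the tips of the shut fingers; the grasp point (between the pads) lies 19 mm behind it; z points along the fingers, y is the line along which they close (so a half turn about z gives the same grasp; the last joint's range is limited). The gripper opens to 85 mm and grips with 20 to 120 N. Pads are 22 mm wide; open, the fingers measure 114 mm over their backs; the gripper's body (76 mm by 85 mm) begins 54 mm behind the grasp point. The pads swing forward as they close: fully open they stand 13 mm farther back than shut.
Start: joints at [-1.425, 0.124, 1.65, -0, 1.367, -0.083], TCP at [0.147, -0.633, 0.231] pointing down, gripper open.
Joint ranges: [-2.61, 2.61], [-1.02, 2.33], [0.03, 2.71], [-1.35, 4.49], [0.32, 2.68], [-2.91, 2.91]. Speed limits (rad/s): [2.57, 2.57, 3.14, 3.14, 3.14, 3.14].

INTERFACE

Orientations are given as a rotation vector (axis times angle).
In Python, from cell import state, snapshot, finish_job gives the robot as it stands.
- The arm moves only by the shell command python3 -m inch 'ROWS' [FORCE]. ROWS is JSON, a list of rows, each a list of 5 numbers: the shift along the tool's x, y, z in cm, then the turn about the tool's z in rad, then the finger opening in cm, from 0 to 8.54. A call has 1 to 12 rows; each row shifts and turns the commanded pose from where the row before left it, along the tool's axes as they then stand; what a row does not reach is not made up. A row lasts 1/12 s, in which the tool goes at most 41.7 mm and 7.16 degrees, less where a joint would pass 70% of its speed; a pose out of reach is approached as far as the arm can. A call is refused whole if a number of a shift passes 4.17 or a number of a turn 0.125, either way. A call with a gripper value outside its range is refused whole. The fingers move at their own pace and stop on an object; FORCE is the grip in N (left out, the last holds). Time passes only in rows, so rows that do not move let the fingers close. It gives the time, the measured TCP pose, the force, the opening and the grip force at its end, in the units of the state.
- state(): the state, without advancing time (a new reading comes with each control period).
- snapshot(name): name is "side" or "top" or "wrist"; returns a dict with "pixels" (420x560x3 uint8, blue, green, red), "K" (3x3 intrinsics, pixels), "cam_to_world" (4x4, takes a point from camera to world coordinates); the wrist camera has in their place "mount" (4x4, takes a point from camera to tool coordinates, whose origin is the TCP and whose axes are the flange's). Camera axes: x right, y up, looking along -z (the intrinsics and any distortion apply to the point x, -y, -z); pixel columns grow to the right and rows downward; lengths in m; the calibration is good to about 2 mm. A picture is of the moment at which its call begins: read the wrist's pose just before it. There is no depth.
- finish_job(): hands the job in; it is judged then, once.
The state is a dict: "time": time; "joint_pos": joint angles; "qd": joint speeds; "effort": joint torques, N m; "tool_pos": TCP position; "orientation": TCP orientation; "force": force on the tool from outside, world axes, zero at the start; "moment": the same for the moment, N m; "width": opening from 0.0 (shut) to 1.0 (fully open); "grip_force": force on a finger pad.
Only numpy, scipy, OpenCV 4.12 (cv2) and the standard library are available. Lean on these libraries where they do the work, as an engineer would, in place of code of your own. Each camera call takes 0.05 s, during which the arm holds its last target. There are 200 camera calls.

## Working session

There is one attempt and no reset: what is moved stays moved. The work goes in short steps, Python scripts to look and compute and a shell command to move; the robot and the scene stay as the last step left them, time stands still between calls to the robot, and variables do not carry over. Pictures are saved under pics/ and viewed, at most 14 in all, crops included, and the job is handed in when it is done.

```bash
ls; mkdir -p pics; cat > h.py <<'E'
import numpy as np, cv2
from cell import state, snapshot
from scipy.spatial.transform import Rotation as R
def snap(name,fn=None):
    s=state(); d=snapshot(name)
    if name=="wrist":
        T=np.eye(4);T[:3,:3]=R.from_rotvec(s["orientation"]).as_matrix();T[:3,3]=s["tool_pos"]
        d["cam_to_world"]=T@np.array(d["mount"])
    if fn: cv2.imwrite(fn,d["pixels"])
    np.savez("last_%s.npz"%name,**{k:np.array(d[k]) for k in("pixels","K","cam_to_world")})
    return d
def w(d,u,v,z):
    K=np.array(d["K"]);M=np.array(d["cam_to_world"])
    r=np.linalg.inv(K)@[u,v,1]; r=M[:3,:3]@[r[0],-r[1],-r[2]]; o=M[:3,3]
    return (o+r*(z-o[2])/r[2])[:3]
def px(d,p):
    M=np.array(d["cam_to_world"]);c=M[:3,:3].T@(np.array(p)-M[:3,3]);q=np.array(d["K"])@[c[0],-c[1],-c[2]]
    return q[:2]/q[2]
E
python3 - <<'E'
from h import *
s=state();print(s)
for n in("top","side"):
    d=snap(n,f"pics/{n}0.png");print({k:np.round(np.array(v),3).tolist() for k,v in d.items() if k!="pixels"})
E
```

```text
pics
{'time': 0.0, 'joint_pos': array([-1.42462093e+00,  1.24512087e-01,  1.65169166e+00,  1.21106337e-05,
        1.36750429e+00, -8.25906350e-02]), 'qd': array([-2.64473423e-03, -1.29037515e-04,  6.27249844e-04,  8.64241032e-04,
        2.59196014e-06,  5.04321900e-04]), 'effort': array([-2.22163719e-03, -4.23610532e+01, -3.65453088e+01, -2.26351794e-04,
        6.92778442e-03, -1.62161894e-05]), 'tool_pos': array([ 0.14729457, -0.63245491,  0.23003807]), 'orientation': array([-3.11896314e+00, -3.58316582e-01,  8.69467507e-05]), 'force': array([-1.22316259,  0.3458868 ,  0.71312034]), 'moment': array([-0.02670326, -0.03780627,  0.01757622]), 'grip_force': 0.0, 'width': 1.0025390998950423}
{'K': [[392.445, 0.0, 277.749], [0.0, 392.445, 208.931], [0.0, 0.0, 1.0]], 'cam_to_world': [[0.005, 0.992, -0.126, 0.453], [-1.0, 0.008, 0.019, 0.166], [0.02, 0.126, 0.992, 0.929], [0.0, 0.0, 0.0, 1.0]]}
{'K': [[468.483, 0.0, 280.671], [0.0, 468.483, 212.46], [0.0, 0.0, 1.0]], 'cam_to_world': [[0.949, 0.168, -0.266, 0.256], [-0.314, 0.547, -0.776, -0.742], [0.015, 0.82, 0.572, 0.719], [0.0, 0.0, 0.0, 1.0]]}
```

```bash
python3 - <<'E'
import cv2
for n in("top","side"):
    a=cv2.imread(f"pics/{n}0.png");cv2.imwrite(f"pics/{n}0b.png",cv2.resize(a,(800,600),interpolation=cv2.INTER_CUBIC))
E
```

```text
(no output)
```

View pics/top0b.png

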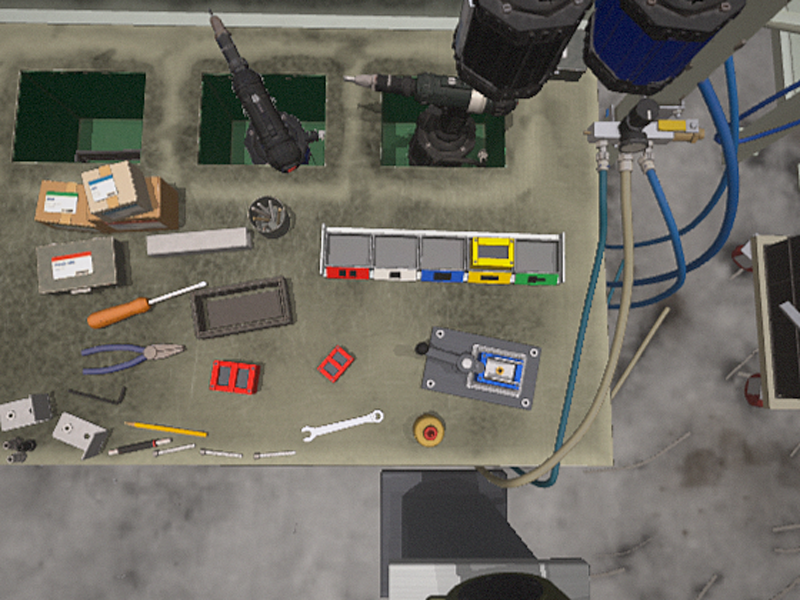

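View pics/side0b.png

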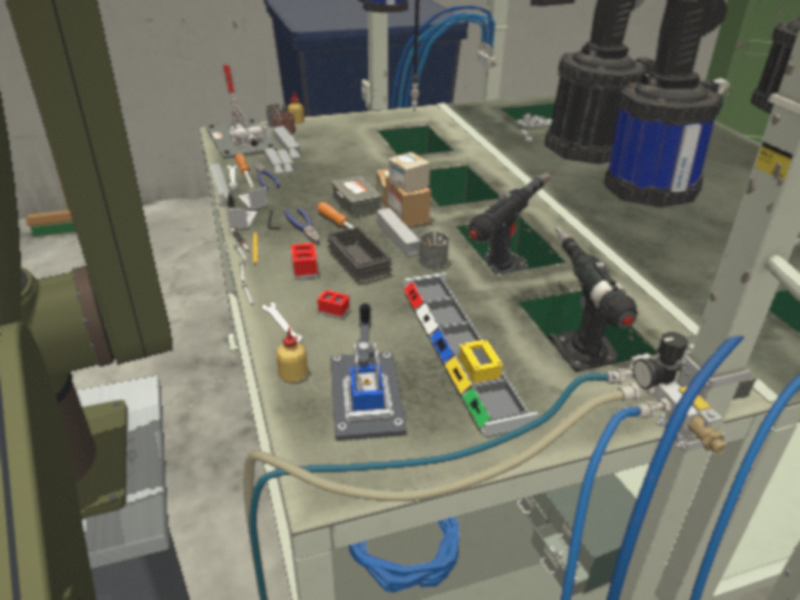

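The top view, shown at 1.43x, has the slots from left (+y) in the order red, white, blue, yellow, green. The large red die is at (236,376), its small look-alike at (336,363), the holder die at (500,370), the knob at (422,348), the pivot at (466,363), the tray at (243,308) and the cup at (269,216). There is no green or white die.

```bash
python3 - <<'E'
from h import *
d=np.load("last_top.npz");s=800/560
def p(n,u,v,z): print(n,np.round(w(d,u/s,v/s,z),4))
p("knob",422,348,.1);p("pivot",466,363,.07);p("bracket",501,371,.07)
for n,u,v in(("hTL",434,327),("hTR",543,347),("hBR",528,409),("hBL",423,387)):p(n,u,v,.012)
for n,u,v in(("tTL",194,287),("tTR",288,279),("tBR",294,324),("tBL",200,338)):p(n,u,v,.043)
for n,u,v in(("rackL",323,228),("rackR",563,236),("redslot",350,250),("yel",492,250),("green",537,254)):p(n,u,v,.026)
p("cup",269,212,.064)
# red die
a=d["pixels"].astype(int);m=((a[...,2]>130)&(a[...,1]<70)&(a[...,0]<70)).astype(np.uint8)
for c in cv2.findContours(m,cv2.RETR_EXTERNAL,2)[0]:
    if cv2.contourArea(c)>60:
        r=cv2.minAreaRect(c);print(r,w(d,*r[0],.04))
b=d["pixels"][140:300,150:450-60]
cv2.imwrite("pics/c1.png",cv2.resize(d["pixels"][215:295,285:390],(800,610))[:600])
E
```

```text
knob [0.4851 0.1126 0.1   ]
pivot [0.4639 0.0434 0.07  ]
bracket [ 0.452  -0.0101  0.07  ]
hTL [0.523  0.0871 0.012 ]
hTR [ 0.4914 -0.0919  0.012 ]
hBR [ 0.3912 -0.0647  0.012 ]
hBL [0.4256 0.1052 0.012 ]
tTL [0.5816 0.4709 0.043 ]
tTR [0.5957 0.3228 0.043 ]
tBR [0.5239 0.3112 0.043 ]
tBL [0.5008 0.4575 0.043 ]
rackL [0.684  0.2709 0.026 ]
rackR [ 0.6745 -0.1264  0.026 ]
redslot [0.6475 0.2259 0.026 ]
yel [ 0.6497 -0.0078  0.026 ]
green [ 0.6437 -0.0822  0.026 ]
cup [0.6992 0.3521 0.064 ]
((162.9384765625, 263.4923400878906), (30.26447296142578, 20.837833404541016), 7.125016689300537) [0.44137879 0.40467937 0.04      ]
((234.4654998779297, 254.4137725830078), (15.197322845458984, 22.256189346313477), 41.633541107177734) [0.46238783 0.24572848 0.04      ]
((242.5075225830078, 190.7965850830078), (29.27622413635254, 7.402332305908203), 2.12109637260437) [0.60746427 0.2300958  0.04      ]
```

View pics/c1.png

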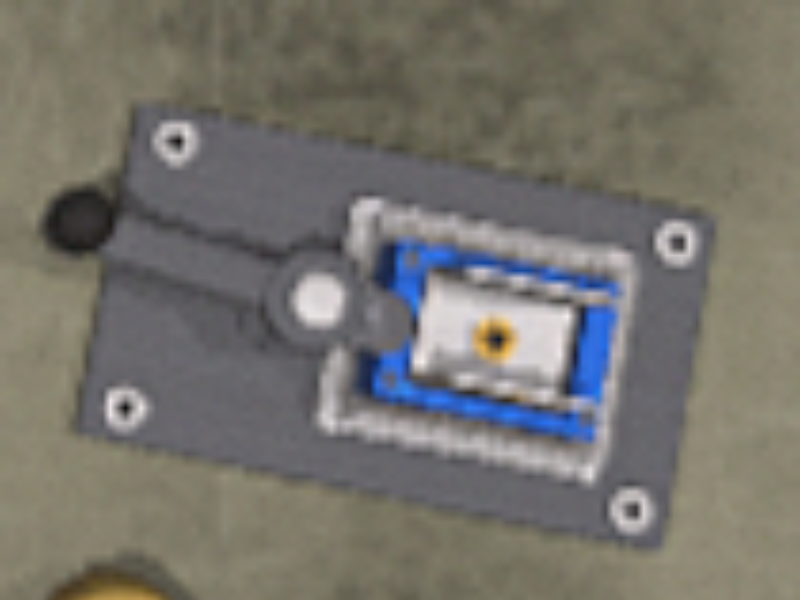

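The crop shows the holder screws at (177,142), (678,243), (632,510) and (126,408), and the rails' outer corners at (365,200), (632,250), (595,475) and (330,425). The lever is shut, with its knob at (80,220) and its pivot at (320,300). I'll move over the holder for a close look.

```bash
cat >> h.py <<'E'
def yaw():
    m=R.from_rotvec(state()["orientation"]).as_matrix();return np.arctan2(m[1,0],m[0,0])
def go(x,y,z,yw=None):
    "shift in tool cm, at current yaw; turn afterwards"
    s=state();m=R.from_rotvec(s["orientation"]).as_matrix()
    print("shift cm",np.round(m.T@(np.array([x,y,z])-s["tool_pos"])*100,2),"turn",None if yw is None else round(-(yw-yaw()),3),"pos",np.round(s["tool_pos"],4),"yaw",round(yaw(),3),"F",np.round(s["force"],1),"w",round(s["width"],3),"g",round(s["grip_force"],1),"t",round(s["time"],1))
E
python3 - <<'E'
from h import *
d=np.load("last_top.npz")
def q(u,v,z): return w(d,285+u/7.619,215+v/7.625,z)
S=[q(*p,.013) for p in((177,142),(678,243),(632,510),(126,408))]
P=[q(*p,.026) for p in((365,200),(632,250),(595,475),(330,425))]
print(np.round(S,4),np.round(np.mean(S,0),4));print(np.round(P,4),np.round(np.mean(P,0),4))
for A in(S,P):
    v=A[0]-A[1]+A[3]-A[2];print("y-axis angle",np.arctan2(v[1],v[0]))
print(q(320,300,.075),q(80,220,.1))
go(.47,.05,.30,1.38)
E
python3 -m inch '[[2.4,-2.9,-0.35,0,8.5],[2.4,-2.9,-0.35,0,8.5],[2.4,-2.9,-0.35,0,8.5],[2.4,-2.9,-0.35,0,8.5],[2.4,-2.9,-0.35,0,8.5],[2.4,-2.9,-0.35,0,8.5],[2.4,-2.9,-0.35,0,8.5],[2.4,-2.9,-0.35,0,8.5],[2.4,-2.9,-0.35,0,8.5],[2.4,-2.9,-0.35,0,8.5],[2.4,-2.9,-0.35,0,8.5],[2.4,-2.9,-0.35,0,8.5]]'
python3 -m inch '[[2.4,-2.9,-0.35,0,8.5],[2.4,-2.9,-0.35,0,8.5],[2.4,-2.9,-0.35,0,8.5],[2.4,-2.9,-0.35,0,8.5],[2.4,-2.9,-0.35,0,8.5],[2.4,-2.9,-0.35,0,8.5],[2.4,-2.9,-0.35,0,8.5],[2.0,-2.9,-0.35,0,8.5],[0,0,0,0,8.5]]'
python3 -m inch '[[0,0,0,-0.115,8.5],[0,0,0,-0.115,8.5],[0,0,0,-0.115,8.5],[0,0,0,-0.115,8.5],[0,0,0,-0.115,8.5],[0,0,0,-0.115,8.5],[0,0,0,-0.115,8.5],[0,0,0,-0.115,8.5],[0,0,0,-0.115,8.5],[0,0,0,-0.115,8.5],[0,0,0,0,8.5],[0,0,0,0,8.5]]'
python3 - <<'E'
from h import *
go(.47,.05,.30,1.38)
d=snap("wrist");cv2.imwrite("pics/w1.png",cv2.resize(d["pixels"],(800,600)));print(d["K"],np.round(d["cam_to_world"],3))
E
```

```text
[[ 0.5119  0.0769  0.013 ]
 [ 0.482  -0.077   0.013 ]
 [ 0.4013 -0.0609  0.013 ]
 [ 0.4312  0.0927  0.013 ]] [0.4566 0.0079 0.013 ]
[[ 0.494   0.0213  0.026 ]
 [ 0.4794 -0.0595  0.026 ]
 [ 0.4123 -0.0468  0.026 ]
 [ 0.4267  0.0326  0.026 ]] [ 0.4531 -0.0131  0.026 ]
y-axis angle 1.3787405134586035
y-axis angle 1.3918169729787628
[0.46327454 0.04233978 0.075     ] [0.48458872 0.11234777 0.1       ]
shift cm [ 46.91 -59.17  -6.86] turn -1.151 pos [ 0.1473 -0.6325  0.2302] yaw 0.229 F [-0.2 -0.3 -0.3] w 1.005 g 0.0 t 0.1
time: 1.1
tool_pos: [0.3491, -0.2269, 0.2731]
orientation: [-3.121, -0.358, -0.0]
force: [1.3, 0.5, 0.3]
width: 0.995
grip_force: 0.0
time: 1.85
tool_pos: [0.4806, 0.0445, 0.3014]
orientation: [-3.118, -0.368, -0.001]
force: [-0.2, -0.3, -0.8]
width: 0.996
grip_force: 0.0
time: 2.85
tool_pos: [0.4792, 0.0395, 0.3009]
orientation: [-2.427, -1.994, 0.001]
force: [0.4, -0.2, -0.4]
width: 0.993
grip_force: 0.0
shift cm [ 0.85 -1.1   0.09] turn -0.004 pos [0.4792 0.0395 0.3009] yaw 1.376 F [ 0.4 -0.2 -0.4] w 0.993 g 0.0 t 2.9
[[375.14594682   0.         279.0463708 ]
 [  0.         375.14594682 207.0004657 ]
 [  0.           0.           1.        ]] [[ 0.981  0.185  0.056  0.492]
 [-0.193  0.941  0.277  0.109]
 [-0.001 -0.283  0.959  0.444]
 [ 0.     0.     0.     1.   ]]
```

View pics/w1.png

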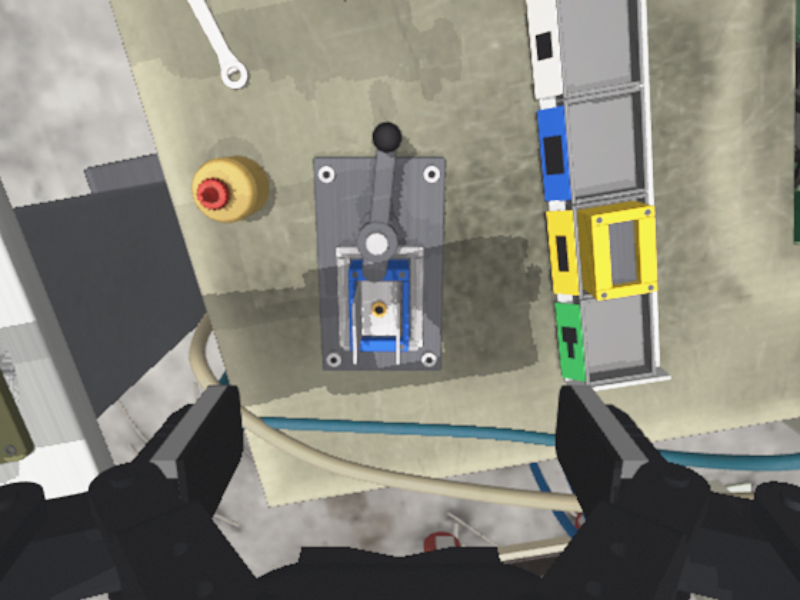

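The wrist view (1.43x) shows the knob at (387,136), the pivot at (377,244), the screws at (326,174), (431,174), (429,360) and (334,360), and the bracket's floor bolt at (379,309). The yellow die's top runs (581,210), (655,206), (656,291), (597,299), and the blue slot is near (605,150).

```bash
python3 - <<'E'
from h import *
d=np.load("last_wrist.npz");s=800/560
def p(n,u,v,z):
    r=w(d,u/s,v/s,z);print(n,np.round(r,4));return r
p("knob",387,136,.1);p("pivot",377,244,.075)
S=[p("s",*q,.013) for q in((326,174),(431,174),(429,360),(334,360))];print(np.mean(S,0))
v=S[0]+S[1]-S[2]-S[3];print("angle",np.arctan2(v[1],v[0]))
Y=[p("y",*q,.051) for q in((581,210),(655,206),(656,291),(597,299))];print(np.mean(Y,0))
# slot dividers at rail top z .026 (front wall top / back wall top)
for q in((565,105),(640,87),(573,203),(646,191),(585,301),(590,388),(660,376)):p("wall",*q,.026)
a=1.385;ex=np.array([np.sin(a),-np.cos(a)]);ey=np.array([np.cos(a),np.sin(a)])
go(.4816,.1115,.15,1.385)
E
```

```text
knob [0.4849 0.112  0.1   ]
pivot [0.4631 0.0428 0.075 ]
s [0.4303 0.0939 0.013 ]
s [0.5113 0.0779 0.013 ]
s [ 0.4817 -0.0772  0.013 ]
s [ 0.4007 -0.0613  0.013 ]
[0.45597555 0.00834097 0.013     ]
angle 1.3822314565003364
y [0.6124 0.0343 0.051 ]
y [0.6655 0.0268 0.051 ]
y [ 0.6624 -0.0381  0.051 ]
y [ 0.6177 -0.0358  0.051 ]
[ 0.63950553 -0.00320606  0.051     ]
wall [0.6161 0.1087 0.026 ]
wall [0.6711 0.1105 0.026 ]
wall [0.6145 0.0361 0.026 ]
wall [0.6705 0.0344 0.026 ]
wall [ 0.616  -0.0449  0.026 ]
wall [ 0.6126 -0.1236  0.026 ]
wall [ 0.672  -0.1238  0.026 ]
shift cm [ 7.11 -1.15 15.1 ] turn -0.009 pos [0.4792 0.0395 0.301 ] yaw 1.376 F [-0.3 -0.9 -0. ] w 0.996 g 0.0 t 2.9
```

```bash
python3 -m inch '[[1.8,-0.2,3.7,0,4.5],[1.8,-0.2,3.7,0,4.5],[1.8,-0.2,3.7,0,4.5],[1.8,-0.2,3.7,0,4.5],[0,0,0,0.1,4.5],[0,0,0,0,4.5],[0,0,0,0,4.5]]' 20; python3 - <<'E'
from h import *
go(.4849,.112,.071,1.267)
E
```

```text
time: 3.48
tool_pos: [0.4855, 0.112, 0.1534]
orientation: [2.52, 1.876, -0.0]
force: [0.1, 0.5, 0.0]
width: 0.525
grip_force: 0.0
shift cm [-0.02 -0.06  8.24] turn 0.013 pos [0.4855 0.112  0.1534] yaw 1.28 F [0.1 0.5 0. ] w 0.525 g 0.0 t 3.5
```

```bash
python3 -m inch '[[0,0,2.0,0,4.5],[0,0,2.0,0,4.5],[0,0,2.0,0,4.5],[0,0,1.5,0,4.5],[0,0,0.5,0,2.5],[0,0,0,0,2.5],[0,0,0,0,2.5],[0,0,0,0,2.5]]' 20; python3 - <<'E'
from h import *
go(.4849,.112,.071,1.267)
d=snap("wrist");cv2.imwrite("pics/w2.png",d["pixels"])
E
```

```text
time: 4.15
tool_pos: [0.4869, 0.112, 0.0754]
orientation: [2.52, 1.873, 0.005]
force: [0.8, -0.4, -0.7]
width: 0.294
grip_force: 0.0
shift cm [-0.06 -0.19  0.44] turn 0.012 pos [0.4869 0.112  0.0754] yaw 1.279 F [ 0.8 -0.4 -0.7] w 0.294 g 0.0 t 4.2
```

View pics/w2.png

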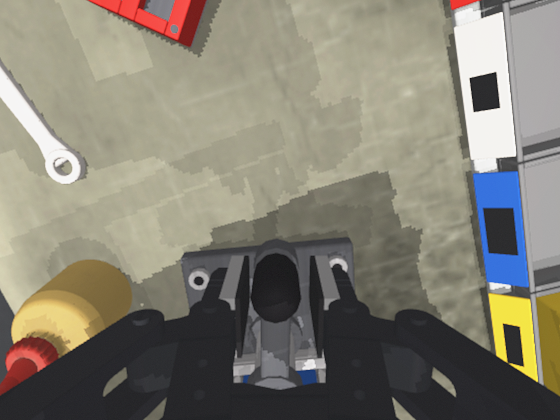

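```bash
python3 -m inch '[[-0.05,0.86,0.3,0.12,2.5],[-0.05,0.86,0,0.12,2.5],[-0.05,0.86,0,0.12,2.5],[-0.05,0.86,0,0.12,2.5],[-0.05,0.86,0,0.12,2.5],[-0.05,0.86,0,0.12,2.5]]'
python3 -m inch '[[-0.05,0.86,0,0.12,2.5],[-0.05,0.86,0,0.12,2.5],[-0.05,0.86,0,0.12,2.5],[-0.05,0.86,0,0.12,2.5],[-0.05,0.86,0,0.12,2.5],[-0.05,0.86,0,0.12,2.5],[0,0,0,0,2.5],[0,0,0,0,2.5]]'; python3 - <<'E'
from h import *
p=state()["tool_pos"]-[.463,.0425,0];print(np.hypot(*p[:2]),1.382-np.arctan2(p[1],p[0]))
go(.4525,-.0125,.071,1.382)
E
```

```text
time: 4.7
tool_pos: [0.5259, 0.0814, 0.0713]
orientation: [-3.022, -0.858, -0.0]
force: [-2.7, 0.5, 1.0]
width: 0.294
grip_force: 1.0
time: 5.37
tool_pos: [0.5364, 0.0316, 0.0713]
orientation: [-3.132, 0.249, -0.003]
force: [0.3, 0.4, 1.1]
width: 0.292
grip_force: 0.0
0.07424371757021317 1.5295902313017193
shift cm [-7.59  5.68  0.02] turn -1.541 pos [0.5364 0.0316 0.0713] yaw -0.159 F [0.3 0.4 1.1] w 0.292 g 0.0 t 5.4
```

```bash
python3 -m inch '[[0,0,-1,0,5],[0,0,-3,0,6],[0,0,-3,0,6],[0,0,-3,0,6],[-2.5,1.9,0,0,6],[-2.5,1.9,0,0,6],[-2.6,1.9,0,0,6],[0,0,0,0,6]]'
python3 -m inch '[[0,0,0,-0.12,6],[0,0,0,-0.12,6],[0,0,0,-0.12,6],[0,0,0,-0.12,6],[0,0,0,-0.12,6],[0,0,0,-0.12,6],[0,0,0,-0.12,6],[0,0,0,-0.12,6],[0,0,0,-0.12,6],[0,0,0,-0.12,6],[0,0,0,-0.12,6],[0,0,0,-0.12,6]]'
python3 -m inch '[[0,0,0,-0.1,6],[0,0,0,0,6],[0,0,0,0,6]]'
python3 - <<'E'
from h import *
d=np.load("last_wrist.npz")
go(.4525,-.0125,.066,1.382)
t=np.load("last_top.npz")
print("bracket top flange avg from top crop",w(t,285+495/7.619,215+340/7.625,.047))
d=snap("wrist");cv2.imwrite("pics/w3.png",d["pixels"])
E
```

```text
time: 6.03
tool_pos: [0.4481, -0.0131, 0.1706]
orientation: [3.131, -0.251, -0.001]
force: [0.0, -0.8, -0.1]
width: 0.704
grip_force: 0.0
time: 7.03
tool_pos: [0.4522, -0.0119, 0.1716]
orientation: [2.512, 1.885, 0.002]
force: [-0.2, 0.5, -0.3]
width: 0.704
grip_force: 0.0
time: 7.28
tool_pos: [0.4521, -0.012, 0.1712]
orientation: [2.424, 1.996, 0.001]
force: [-0.1, -0.0, 0.4]
width: 0.704
grip_force: 0.0
shift cm [-0.04  0.04 10.52] turn -0.004 pos [ 0.4521 -0.012   0.1712] yaw 1.378 F [-0.1 -0.   0.4] w 0.704 g 0.0 t 7.3
bracket top flange avg from top crop [ 0.45222806 -0.01316076  0.047     ]
```

View pics/w3.png

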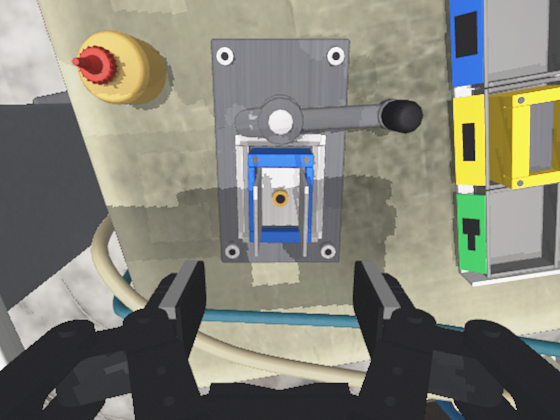

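The lever is open, with its handle to the right, and the bracket stands at the seat. I'll grip it.

```bash
python3 -m inch '[[0,0,2.5,0,6],[0,0,2.5,0,6],[0,0,2.5,0,6],[0,0,2.2,0,6],[0,0,0.8,0,6],[0,0,0,0,2.5],[0,0,0,0,2.5],[0,0,0,0,2.5],[0,0,0,0,2.5],[0,0,0,0,2.5]]' 30
python3 -m inch '[[0,0,-0.5,0,2.5],[0,0,-1,0,2.5],[0,0,-2,0,2.5],[0,0,-3,0,2.5],[0,0,-3,0,2.5],[0,0,-3,0,2.5],[0,0,-3,0,2.5],[0,0,0,0,2.5]]' 
python3 - <<'E'
from h import *
go(.5505,.3906,.15,.126)
d=snap("wrist");cv2.imwrite("pics/w4.png",d["pixels"])
E
```

```text
time: 8.17
tool_pos: [0.4525, -0.0124, 0.0667]
orientation: [2.423, 1.997, 0.003]
force: [-0.5, 0.1, -1.2]
width: 0.372
grip_force: 35.1
time: 8.83
tool_pos: [0.4551, -0.0128, 0.2293]
orientation: [2.416, 1.992, 0.015]
force: [-0.2, -0.6, -0.3]
width: 0.37
grip_force: 35.2
shift cm [41.41  1.55  7.98] turn 1.253 pos [ 0.4551 -0.0128  0.2293] yaw 1.379 F [-0.2 -0.6 -0.3] w 0.37 g 35.2 t 8.8
```

```bash
python3 -m inch '[[3,0.1,0,0,2.5],[3.5,0.1,0,0,2.5],[3.5,0.15,0,0,2.5],[3.5,0.15,0,0,2.5],[3.5,0.15,0,0,2.5],[3.5,0.15,0,0,2.5],[3.5,0.15,0,0,2.5],[3.5,0.15,0,0,2.5],[3.5,0.15,0,0,2.5],[3.5,0.15,0,0,2.5],[3.5,0.15,0,0,2.5],[2.5,0,0,0,2.5]]'
python3 -m inch '[[0,0,0,0.11,2.5],[0,0,0,0.115,2.5],[0,0,0,0.115,2.5],[0,0,0,0.115,2.5],[0,0,0,0.115,2.5],[0,0,0,0.115,2.5],[0,0,0,0.115,2.5],[0,0,0,0.115,2.5],[0,0,0,0.115,2.5],[0,0,0,0.115,2.5],[0,0,0,0.1,2.5],[0,0,0,0,2.5]]'
python3 - <<'E'
from h import *
go(.5505,.3906,.15,.126)
d=snap("wrist");cv2.imwrite("pics/w5.png",d["pixels"])
E
```

```text
time: 9.88
tool_pos: [0.5436, 0.3847, 0.2191]
orientation: [-2.422, -1.999, 0.002]
force: [0.1, -1.2, -1.0]
width: 0.367
grip_force: 35.2
time: 10.88
tool_pos: [0.5435, 0.3819, 0.2193]
orientation: [3.134, 0.207, -0.003]
force: [-1.2, -0.0, -1.8]
width: 0.367
grip_force: 35.1
shift cm [ 0.82 -0.77  6.93] turn 0.006 pos [0.5435 0.3819 0.2193] yaw 0.132 F [-1.2 -0.  -1.8] w 0.367 g 35.1 t 10.9
```

View pics/w5.png

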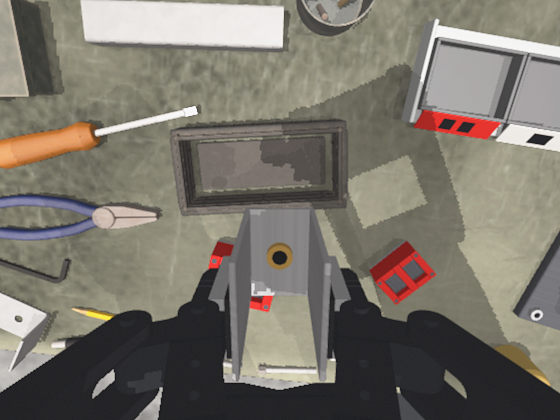

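The bracket is held. The tray's rim corners are at (173,130), (346,121), (349,206) and (183,213), and the red slot's label is at (457,125).

```bash
python3 - <<'E'
from h import *
d=np.load("last_wrist.npz")
c=[w(d,*q,.043) for q in((173,130),(346,121),(349,206),(183,213))];print(np.round(c,4));m=np.mean(c,0);print(m)
v=c[0]-c[1]+c[3]-c[2];print("axis",np.arctan2(v[1],v[0]),"yaw",np.arctan2(v[1],v[0])-np.pi/2)
go(*m[:2],.033)
E
```

```text
[[0.5747 0.4752 0.043 ]
 [0.6012 0.3331 0.043 ]
 [0.529  0.317  0.043 ]
 [0.503  0.4625 0.043 ]]
[0.55197889 0.39693975 0.043     ]
axis 1.751179455568867 yaw 0.18038312877397034
shift cm [ 1.07 -1.38 18.64] turn None pos [0.5436 0.382  0.2194] yaw 0.136 F [ 0.1  0.4 -1.2] w 0.371 g 35.1 t 10.9
```

```bash
python3 -m inch '[[1.05,-1.2,0,0,2.5],[0,0,3,-0.03,2.5],[0,0,3,0,2.5],[0,0,3,0,2.5],[0,0,3,0,2.5],[0,0,2.5,0,2.5],[0,0,2,0,2.5],[0,0,1,0,2.5],[0,0,0.5,0,2.5],[0,0,0,0,2.5],[0,0,0,0,2.5]]'
python3 - <<'E'
from h import *
go(.5515,.395,.031)
E
```

```text
time: 11.85
tool_pos: [0.5536, 0.3961, 0.0416]
orientation: [-3.13, -0.258, -0.002]
force: [0.5, 0.4, -0.2]
width: 0.369
grip_force: 35.2
shift cm [-0.23  0.07  1.06] turn None pos [0.5536 0.3961 0.0416] yaw 0.164 F [ 0.5  0.4 -0.2] w 0.369 g 35.2 t 11.8
```

```bash
python3 -m inch '[[-0.2,0,0.5,0,2.5],[0,0,0.5,0,2.5],[0,0,0,0,2.5],[0,0,0,0,2.5],[0,0,0,0,5],[0,0,0,0,5],[0,0,0,0,5],[0,0,-1,0,5],[0,0,-2,0,5],[0,0,-3,0,5],[0,0,-4,0,5],[0,0,-4,0,5]]'
python3 -m inch '[[0,0,-4,0,5.5],[0,0,0,0,5.5]]'
python3 - <<'E'
from h import *
go(.4525,-.0125,.2,1.382)
d=snap("wrist");cv2.imwrite("pics/w6.png",d["pixels"])
E
```

```text
time: 12.85
tool_pos: [0.5502, 0.3948, 0.1715]
orientation: [3.13, 0.257, -0.003]
force: [1.3, 0.6, -0.5]
width: 0.585
grip_force: 0.0
time: 13.02
tool_pos: [0.5551, 0.3979, 0.2236]
orientation: [-3.123, -0.256, -0.026]
force: [-0.2, -0.0, 1.8]
width: 0.641
grip_force: 0.0
shift cm [-16.85  38.83   1.8 ] turn -1.218 pos [0.5551 0.3979 0.2236] yaw 0.164 F [-0.2 -0.   1.8] w 0.641 g 0.0 t 13.0
```

View pics/w6.png

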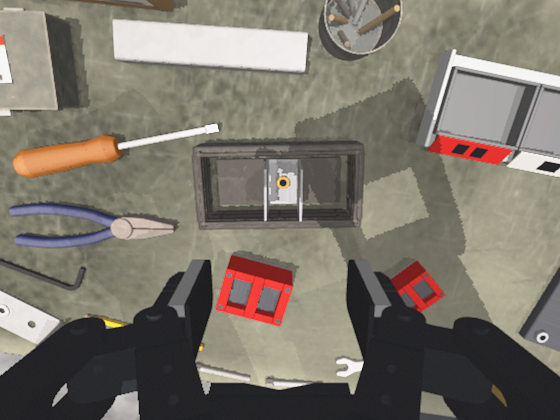

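The bracket stands in the tray. The red die's top corners are at (230,277), (292,288), (281,325) and (218,314), and the red slot's outer corner is at (452,53).

```bash
python3 - <<'E'
from h import *
d=np.load("last_wrist.npz")
c=[w(d,*q,.042) for q in((230,277),(292,288),(281,325),(218,314))];print(np.round(c,4));m=np.mean(c,0);print(m)
v=c[0]-c[1]+c[3]-c[2];a=np.arctan2(v[1],v[0]);print("axis",a,[np.linalg.norm(c[i]-c[i-1]) for i in range(4)])
go(*m[:2],.15,a if a>0 else a+np.pi)
E
```

```text
[[0.4575 0.43   0.042 ]
 [0.456  0.3699 0.042 ]
 [0.4145 0.3736 0.042 ]
 [0.4162 0.4365 0.042 ]]
[0.43606277 0.40249558 0.042     ]
axis 1.545379343071844 [np.float64(0.041822558239295954), np.float64(0.06014555574941725), np.float64(0.04167315070524582), np.float64(0.0628847097537143)]
shift cm [-11.63  -2.41   6.8 ] turn -1.382 pos [0.5539 0.3972 0.2194] yaw 0.164 F [0.3 0.6 0.1] w 0.641 g 0.0 t 13.1
```

```bash
python3 -m inch '[[-2.9,-0.6,0,0,7.5],[-2.9,-0.6,0,0,7.5],[-2.9,-0.6,2,0,7.5],[-2.9,-0.6,2,0,7.5],[0,0,2,0,7.5],[0,0,0,0,7.5]]'
python3 -m inch '[[0,0,0,-0.115,7.5],[0,0,0,-0.115,7.5],[0,0,0,-0.115,7.5],[0,0,0,-0.115,7.5],[0,0,0,-0.115,7.5],[0,0,0,-0.115,7.5],[0,0,0,-0.115,7.5],[0,0,0,-0.115,7.5],[0,0,0,-0.115,7.5],[0,0,0,-0.115,7.5],[0,0,0,-0.115,7.5],[0,0,0,-0.115,7.5]]'
python3 -m inch '[[0,0,0,0,7.5],[0,0,0,0,7.5]]'
python3 - <<'E'
from h import *
go(.437,.4025,.012,1.545)
d=snap("wrist");a=d["pixels"].astype(int);m=((a[...,2]>110)&(a[...,1]<70)&(a[...,0]<70)).astype(np.uint8)
for c in cv2.findContours(m,cv2.RETR_EXTERNAL,2)[0]:
    if cv2.contourArea(c)>300:
        r=cv2.minAreaRect(c);print(np.round(cv2.boxPoints(r)),r,w(d,*r[0],.042))
cv2.imwrite("pics/w7.png",d["pixels"])
E
```

```text
time: 13.57
tool_pos: [0.4282, 0.3979, 0.1447]
orientation: [3.125, 0.259, -0.013]
force: [-0.9, -1.3, -1.2]
width: 0.877
grip_force: 0.0
time: 14.57
tool_pos: [0.4336, 0.4001, 0.1513]
orientation: [2.246, 2.197, 0.001]
force: [-0.3, -0.4, -0.3]
width: 0.877
grip_force: 0.0
time: 14.73
tool_pos: [0.4333, 0.4001, 0.151]
orientation: [2.255, 2.187, 0.001]
force: [0.2, -0.1, 0.4]
width: 0.882
grip_force: 0.0
shift cm [ 0.25  0.35 13.9 ] turn -0.005 pos [0.4333 0.4001 0.151 ] yaw 1.54 F [ 0.2 -0.1  0.4] w 0.882 g 0.0 t 14.7
[[275. 366.]
 [304. 324.]
 [361. 365.]
 [332. 406.]] ((317.8020324707031, 365.21142578125), (70.04432678222656, 50.546607971191406), 34.99202346801758) [0.4592205  0.26462823 0.042     ]
[[253. 237.]
 [260. 158.]
 [325. 164.]
 [319. 243.]] ((289.2731018066406, 200.48056030273438), (65.47421264648438, 79.08145904541016), 4.899092197418213) [0.43942    0.40183476 0.042     ]
[[261. 147.]
 [261. 141.]
 [327. 146.]
 [326. 152.]] ((293.7099609375, 146.39598083496094), (65.27196502685547, 6.462889194488525), 4.610649108886719) [0.4432087  0.43924152 0.042     ]
```

View pics/w7.png

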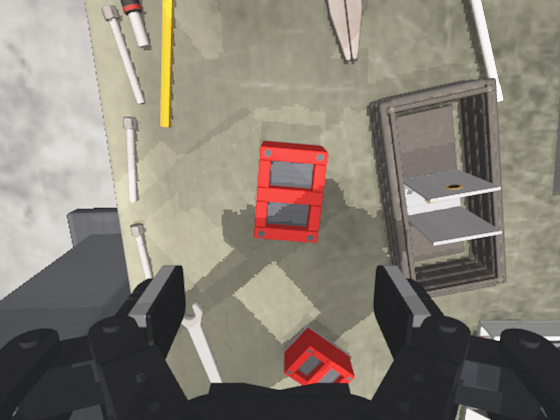

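The red die's top-face screw holes are at (266,153), (320,157), (314,238) and (262,234), so the centre is (290.5,195.5), turned about 4° clockwise from the tool.

```bash
python3 - <<'E'
from h import *
d=np.load("last_wrist.npz")
c=[w(d,*q,.042) for q in((266,153),(320,157),(314,238),(262,234))];m=np.mean(c,0);print(np.round(c,4),m)
v=c[0]-c[3]+c[1]-c[2];a=np.arctan2(v[1],v[0]);v=c[1]-c[0]+c[2]-c[3];print(a,np.arctan2(v[1],v[0])+np.pi/2)
go(*m[:2],.012,a)
E
```

```text
[[0.4245 0.4354 0.042 ]
 [0.4608 0.4316 0.042 ]
 [0.4565 0.3734 0.042 ]
 [0.4194 0.3775 0.042 ]] [0.44030482 0.40447915 0.042     ]
1.4900981340973685 1.4632085856551764
shift cm [ 0.46  0.69 13.89] turn 0.05 pos [0.4332 0.4001 0.1509] yaw 1.541 F [ 0.  -0.5  0.2] w 0.878 g 0.0 t 14.8
```

```bash
python3 -m inch '[[0.46,0.69,2,0,7.5],[0,0,2.5,0.065,7.5],[0,0,2.5,0,7.5],[0,0,2.5,0,7.5],[0,0,1.5,0,7.5],[0,0,1.3,0,7.5],[0,0,0.9,0,7.5],[0,0,0,0,7.5],[0,0,0,0,7.5]]'
python3 - <<'E'
from h import *
go(.4403,.4045,.019,1.475)
E
```

```text
time: 15.53
tool_pos: [0.4398, 0.4046, 0.0186]
orientation: [2.322, 2.116, 0.0]
force: [-0.5, -0.3, 0.7]
width: 0.875
grip_force: 0.0
shift cm [-0.01  0.05 -0.04] turn 0.003 pos [0.4398 0.4046 0.0186] yaw 1.478 F [-0.5 -0.3  0.7] w 0.875 g 0.0 t 15.5
```

```bash
python3 -m inch '[[0,0,0,0,3.8],[0,0,0,0,3.8],[0,0,0,0,3.8],[0,0,0,0,3.8],[0,0,0,0,3.8],[0,0,-1,0,3.8],[0,0,-3,0,3.8],[0,0,-4,0,3.8],[0,0,-4,0,3.8],[0,0,-4,0,3.8],[0,0,0,0,3.8]]' 50
python3 - <<'E'
from h import *
go(.643,.229,.15,1.57)
E
```

```text
time: 16.45
tool_pos: [0.443, 0.4073, 0.1888]
orientation: [2.32, 2.116, 0.024]
force: [2.8, 0.8, -0.6]
width: 0.529
grip_force: 53.2
shift cm [-15.96  21.51   3.95] turn -0.091 pos [0.443  0.4073 0.1888] yaw 1.479 F [ 2.8  0.8 -0.6] w 0.529 g 53.2 t 16.4
```

```bash
python3 -m inch '[[-2,2.7,0,0,3.8],[-2,2.7,0,0,3.8],[-2,2.7,0,0,3.8],[-2,2.7,0,0,3.8],[-2,2.7,0,0,3.8],[-2,2.7,0,0,3.8],[-2,2.7,0,0,3.8],[-2,2.6,0,0,3.8],[0,0,0,-0.09,3.8],[0,0,0,0,3.8],[0,0,0,0,3.8]]'
python3 - <<'E'
from h import *
go(.643,.229,.15,1.57)
d=snap("wrist");cv2.imwrite("pics/w8.png",cv2.resize(d["pixels"],(800,600)))
E
```

```text
time: 17.37
tool_pos: [0.638, 0.2251, 0.177]
orientation: [-2.225, -2.215, 0.003]
force: [-0.0, 0.5, -3.3]
width: 0.525
grip_force: 53.1
shift cm [0.39 0.5  2.7 ] turn -0.004 pos [0.638  0.2251 0.177 ] yaw 1.566 F [-0.   0.5 -3.3] w 0.525 g 53.1 t 17.4
```

View pics/w8.png

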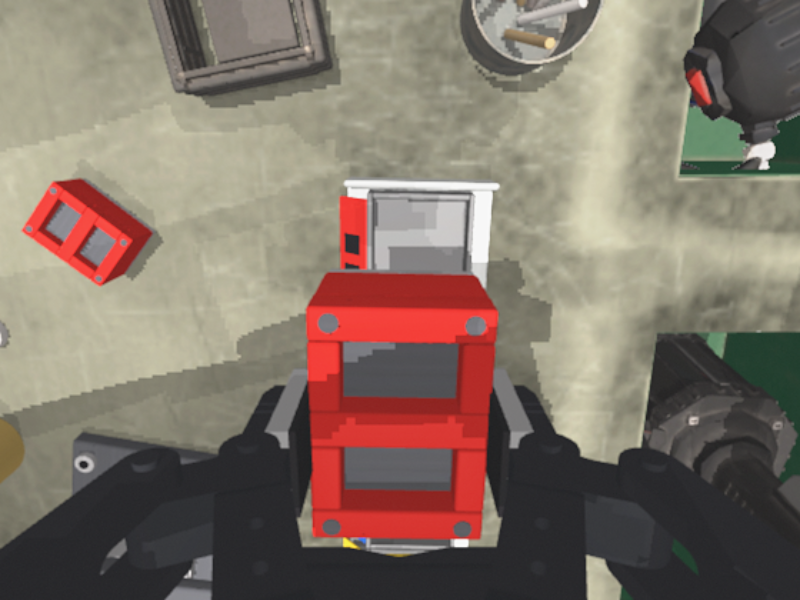

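The red die is held and nearly aligned. The red slot's inner far corners are at about (371,194) and (472,194), and its inner edges run down to row 270 at 369 and 470.

```bash
python3 - <<'E'
from h import *
d=np.load("last_wrist.npz");s=800/560
for q in((371,194),(472,194),(369,270),(470,270),(347,184),(498,185)):print(q,np.round(w(d,q[0]/s,q[1]/s,.026),4))
# die in hand: holes, bottom of die z: tool z -.019+.042
for q in((328,323),(476,325),(463,528),(332,527)):print(np.round(w(d,q[0]/s,q[1]/s,state()["tool_pos"][2]+.024),4))
E
```

```text
(371, 194) [0.6216 0.2674 0.026 ]
(472, 194) [0.6763 0.2672 0.026 ]
(369, 270) [0.6197 0.225  0.026 ]
(470, 270) [0.6767 0.2249 0.026 ]
(347, 184) [0.6088 0.2727 0.026 ]
(498, 185) [0.6902 0.2719 0.026 ]
[0.6206 0.2549 0.2013]
[0.6553 0.2543 0.2013]
[0.654  0.1973 0.2013]
[0.6193 0.1977 0.2013]
```

```bash
python3 -m inch '[[0.44,1.07,0,0,3.8],[0,0,3,0,3.8],[0,0,3,0,3.8],[0,0,3,0,3.8],[0,0,2,0,3.8],[0,0,1,0,3.8],[0,0,0,0,3.8],[0,0,0,0,3.8]]'
python3 - <<'E'
from h import *
go(.648,.2305,.0285,1.57)
d=snap("wrist");cv2.imwrite("pics/w9.png",d["pixels"][100:320,160:400].repeat(2,0).repeat(2,1))
E
```

```text
time: 18.08
tool_pos: [0.6493, 0.2305, 0.0586]
orientation: [-2.223, -2.22, 0.0]
force: [0.1, -0.1, -1.5]
width: 0.525
grip_force: 53.0
shift cm [ 0.   -0.13  3.01] turn -0.001 pos [0.6493 0.2305 0.0586] yaw 1.569 F [ 0.1 -0.1 -1.5] w 0.525 g 53.0 t 18.1
```

View pics/w9.png

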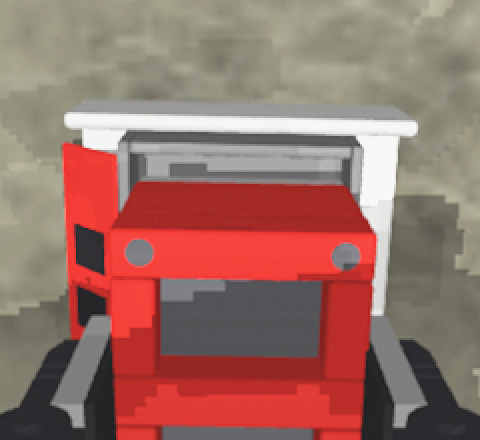

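The die's lower edge is centred between the slot walls (243 against 243 in the crop), so I'll lower it.

```bash
python3 -m inch '[[0,0,0.7,0,3.8],[0,0,0.7,0,3.8],[0,0,0.7,0,3.8],[0,0,0.5,0,3.8],[0,0,0.3,0,3.8],[0,0,0,0,3.8],[0,0,0,0,3.8]]'
python3 - <<'E'
from h import *
go(.648,.2305,.0285,1.57)
E
```

```text
time: 18.72
tool_pos: [0.6497, 0.2297, 0.0293]
orientation: [-2.224, -2.219, 0.0]
force: [-1.1, -0.7, -1.1]
width: 0.531
grip_force: 53.3
shift cm [ 0.08 -0.17  0.08] turn -0.001 pos [0.6497 0.2297 0.0293] yaw 1.569 F [-1.1 -0.7 -1.1] w 0.531 g 53.3 t 18.7
```

Next I'll lower it the last millimetre, release, rise, and work out the way to the holder.

```bash
python3 -m inch '[[0,0,0.1,0,3.8],[0,0,0,0,3.8],[0,0,0,0,6],[0,0,0,0,6],[0,0,0,0,6],[0,0,-1,0,6.5],[0,0,-3,0,6.5],[0,0,-4,0,6.5],[0,0,-4,0,6.5],[0,0,-4,0,6.5],[0,0,0,0,6.5]]'
python3 - <<'E'
from h import *
go(.4525,-.0125,.2,1.382)
d=snap("wrist");cv2.imwrite("pics/w10.png",d["pixels"])
E
```

```text
time: 19.63
tool_pos: [0.6548, 0.2312, 0.2014]
orientation: [2.217, 2.213, 0.026]
force: [1.3, 0.1, 2.5]
width: 0.762
grip_force: 0.0
shift cm [-24.41 -20.18  -0.35] turn 0.187 pos [0.6548 0.2312 0.2014] yaw 1.569 F [1.3 0.1 2.5] w 0.762 g 0.0 t 19.6
```

View pics/w10.png

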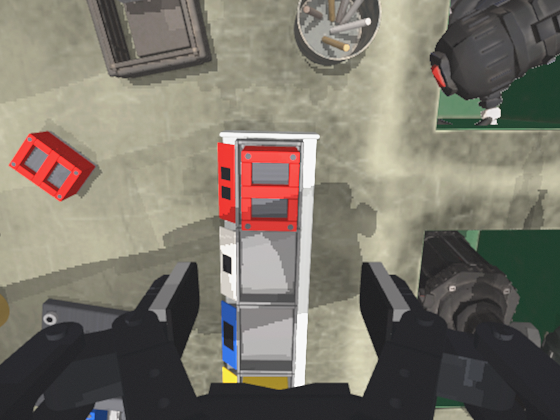

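The red die is seated in its slot. The blue slot's inner corners are about (240,306), (296,306), (293,370) and (240,372); the red die's top holes are at (248,156), (294,157), (292,227) and (248,226).

```bash
python3 - <<'E'
from h import *
d=np.load("last_wrist.npz")
for q in((240,306),(296,306),(293,371),(240,372),(239,145),(301,145)):print(q,np.round(w(d,*q,.026),4))
c=[w(d,*q,.051) for q in((248,156),(294,157),(292,227),(248,226))];print("red",np.round(np.mean(c,0),4))
d=np.load("last_top.npz");s=800/560
for q in((326,268),(372,268),(420,268),(468,270),(514,272),(560,275),(323,230),(563,236)):print(q,np.round(w(d,q[0]/s,q[1]/s,.026),4))
E
```

```text
(240, 306) [0.6194 0.1116 0.026 ]
(296, 306) [0.673  0.1109 0.026 ]
(293, 371) [0.6708 0.0367 0.026 ]
(240, 372) [0.6171 0.0364 0.026 ]
(239, 145) [0.6231 0.2644 0.026 ]
(301, 145) [0.6755 0.2642 0.026 ]
red [0.6495 0.2293 0.051 ]
(326, 268) [0.6172 0.2645 0.026 ]
(372, 268) [0.6178 0.1895 0.026 ]
(420, 268) [0.6185 0.111  0.026 ]
(468, 270) [0.6159 0.0322 0.026 ]
(514, 272) [ 0.6133 -0.0435  0.026 ]
(560, 275) [ 0.6089 -0.1193  0.026 ]
(323, 230) [0.6806 0.2708 0.026 ]
(563, 236) [ 0.6745 -0.1264  0.026 ]
```

```bash
python3 -m inch '[[-2.7,-2.2,0,0,6.5],[-2.7,-2.2,0,0,6.5],[-2.7,-2.2,0,0,6.5],[-2.7,-2.2,0,0,6.5],[-2.7,-2.2,0,0,6.5],[-2.7,-2.2,0,0,6.5],[-2.7,-2.2,0,0,6.5],[-2.7,-2.2,0,0,6.5],[-2.7,-2.2,0,0,6.5],[0,0,0,0.1,6.5],[0,0,0,0.087,6.5],[0,0,0,0,6.5]]'
python3 - <<'E'
from h import *
go(.4525,-.0125,.032,1.382)
d=snap("wrist");a=cv2.cvtColor(d["pixels"],cv2.COLOR_BGR2HSV)
m=cv2.inRange(a,(105,130,80),(130,255,255))
for c in cv2.findContours(m,cv2.RETR_EXTERNAL,2)[0]:
    if cv2.contourArea(c)>200:
        r=cv2.minAreaRect(c);print(np.round(cv2.boxPoints(r)).tolist(),np.round(w(d,*r[0],.054),4))
print([px(d,p) for p in((.4525,-.0125,.054),(.463,.0425,.075))])
E
```

```text
time: 20.68
tool_pos: [0.4505, -0.0134, 0.188]
orientation: [-2.424, -1.999, -0.0]
force: [0.3, -0.6, -0.7]
width: 0.764
grip_force: 0.0
shift cm [ 0.12  0.18 15.6 ] turn -0.003 pos [ 0.4505 -0.0134  0.188 ] yaw 1.379 F [ 0.3 -0.6 -0.7] w 0.764 g 0.0 t 20.7
[[252.0, 231.0], [252.0, 144.0], [312.0, 144.0], [312.0, 231.0]] [ 0.4526 -0.0086  0.054 ]
[[442.0, 0.0], [473.0, -1.0], [475.0, 84.0], [444.0, 85.0]] [0.5896 0.0684 0.054 ]
[array([282.78587493, 192.36876139]), array([283.10999903, 118.43252171])]
```

```bash
python3 -m inch '[[0.12,0.18,3,0,6.5],[0,0,3,0,6.5],[0,0,3,0,6.5],[0,0,3,0,6.5],[0,0,2,0,6.5],[0,0,1.2,0,6.5],[0,0,0.5,0,6.5],[0,0,0,0,6.5],[0,0,0,0,6.5]]'
python3 - <<'E'
from h import *
go(.4525,-.0125,.031,1.382)
E
```

```text
time: 21.48
tool_pos: [0.4536, -0.0119, 0.0317]
orientation: [2.42, 2.003, 0.0]
force: [-0.8, -0.0, 0.1]
width: 0.762
grip_force: 0.0
shift cm [-0.08 -0.1   0.07] turn 0.001 pos [ 0.4536 -0.0119  0.0317] yaw 1.383 F [-0.8 -0.   0.1] w 0.762 g 0.0 t 21.5
```

```bash
python3 -m inch '[[0,-0.1,0,0,3.8],[0,0,0,0,3.8],[0,0,0,0,3.8],[0,0,0,0,3.8],[0,0,0,0,3.8],[0,0,-0.5,0,3.8],[0,0,-0.5,0,3.8],[0,0,-1,0,3.8],[0,0,-1,0,3.8],[0,0,-3,0,3.8],[0,0,-4,0,3.8],[0,0,-4,0,3.8]]' 50
python3 -m inch '[[0,0,-2,0,3.8],[0,0,0,0,3.8]]'
python3 - <<'E'
from h import *
go(.645,.074,.15,1.543)
E
```

```text
time: 22.48
tool_pos: [0.4508, -0.0116, 0.1723]
orientation: [-2.42, -2.001, 0.003]
force: [1.4, 0.1, -2.3]
width: 0.527
grip_force: 52.9
time: 22.65
tool_pos: [0.4557, -0.0123, 0.199]
orientation: [2.414, 1.996, 0.014]
force: [-0.0, 0.4, -2.4]
width: 0.527
grip_force: 53.0
shift cm [12.03 16.9   5.13] turn -0.161 pos [ 0.4557 -0.0123  0.199 ] yaw 1.382 F [-0.   0.4 -2.4] w 0.527 g 53.0 t 22.6
```

```bash
python3 -m inch '[[2,2.82,0,0,3.8],[2,2.82,0,0,3.8],[2,2.82,0,0,3.8],[2,2.82,0,0,3.8],[2,2.82,0,0,3.8],[2,2.8,0,0,3.8],[0,0,0,-0.08,3.8],[0,0,0,-0.08,3.8],[0,0,0,0,3.8],[0,0,0,0,3.8]]'
python3 - <<'E'
from h import *
go(.645,.074,.0295,1.543)
d=snap("wrist");cv2.imwrite("pics/w11.png",cv2.resize(d["pixels"],(800,600)))
E
```

```text
time: 23.48
tool_pos: [0.6397, 0.0743, 0.1893]
orientation: [-2.254, -2.185, 0.004]
force: [-1.0, 1.2, -2.9]
width: 0.524
grip_force: 53.3
shift cm [-1.000e-02  5.800e-01  1.598e+01] turn -0.003 pos [0.6397 0.0743 0.1893] yaw 1.54 F [-1.   1.2 -2.9] w 0.524 g 53.3 t 23.5
```

View pics/w11.png

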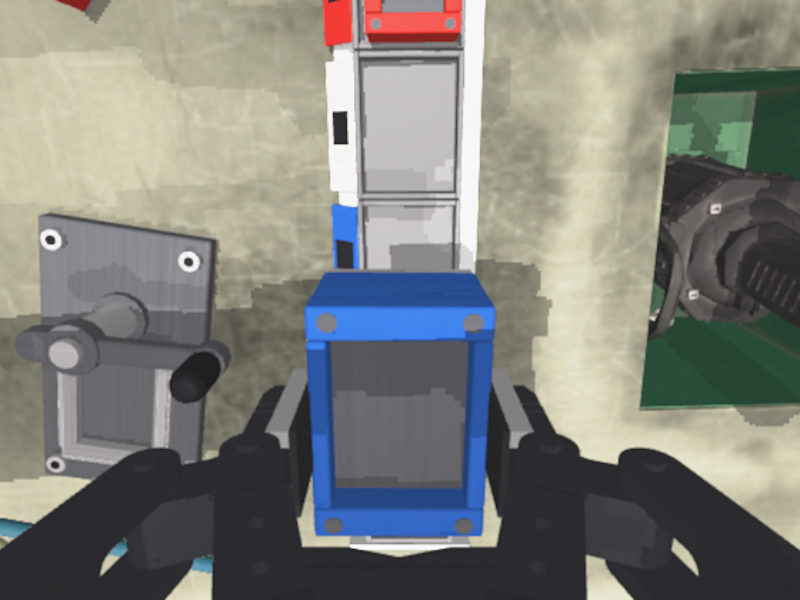

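The blue die is held square, with holes at (327,322), (474,322), (464,525) and (334,525). The blue slot's inner far corners are at about (361,204) and (460,204).

```bash
python3 - <<'E'
from h import *
d=np.load("last_wrist.npz");s=800/560
for q in((361,204),(460,204),(361,58),(459,58),(359,192),(458,192)):print(q,np.round(w(d,q[0]/s,q[1]/s,.026),4))
c=[w(d,q[0]/s,q[1]/s,.1893+.023) for q in((327,322),(474,322),(464,525),(334,525))];print(np.round(c,4),np.mean(c,0))
E
```

```text
(361, 204) [0.6178 0.1104 0.026 ]
(460, 204) [0.6739 0.1087 0.026 ]
(361, 58) [0.6216 0.1867 0.026 ]
(459, 58) [0.6732 0.1851 0.026 ]
(359, 192) [0.617  0.1171 0.026 ]
(458, 192) [0.6727 0.1154 0.026 ]
[[0.6227 0.1043 0.2123]
 [0.6575 0.1033 0.2123]
 [0.6553 0.046  0.2123]
 [0.6206 0.0469 0.2123]] [0.63902137 0.07514023 0.2123    ]
```

```bash
python3 -m inch '[[-0.1,0.6,2,0,3.8],[0,0,3,0,3.8],[0,0,3,0,3.8],[0,0,3,0,3.8],[0,0,2,0,3.8],[0,0,0,0,3.8],[0,0,0,0,3.8]]'
python3 - <<'E'
from h import *
go(.645,.073,.0295,1.543)
E
```

```text
time: 24.12
tool_pos: [0.6452, 0.0729, 0.0599]
orientation: [-2.253, -2.186, 0.004]
force: [0.0, -0.1, -2.2]
width: 0.529
grip_force: 53.2
shift cm [ 0.01 -0.01  3.04] turn -0.002 pos [0.6452 0.0729 0.0599] yaw 1.541 F [ 0.  -0.1 -2.2] w 0.529 g 53.2 t 24.1
```

```bash
python3 -m inch '[[0,0,0.7,0,3.8],[0,0,0.7,0,3.8],[0,0,0.7,0,3.8],[0,0,0.5,0,3.8],[0,0,0.4,0,3.8],[0,0,0,0,3.8],[0,0,0,0,3.8]]'
```

```text
time: 24.7
tool_pos: [0.6463, 0.0731, 0.0308]
orientation: [-2.253, -2.189, 0.001]
force: [0.3, 0.3, -2.3]
width: 0.527
grip_force: 56.7
```

```bash
python3 -m inch '[[0,0,0.15,0,3.8],[0,0,0,0,3.8],[0,0,0,0,3.8],[0,0,0,0,6],[0,0,0,0,6],[0,0,0,0,6],[0,0,-1,0,6],[0,0,-3,0,6],[0,0,-4,0,6],[0,0,-4,0,6.5],[0,0,-3,0,6.5],[0,0,0,0,6.5]]'
python3 - <<'E'
from h import *
go(.643,-.004,.2,1.543)
d=snap("wrist");a=cv2.cvtColor(d["pixels"],cv2.COLOR_BGR2HSV)
for n,lo,hi in(("b",(105,130,60),(130,255,255)),("y",(22,150,90),(33,255,255))):
    m=cv2.inRange(a,lo,hi)
    for c in cv2.findContours(m,cv2.RETR_EXTERNAL,2)[0]:
        if cv2.contourArea(c)>300:
            r=cv2.minAreaRect(c);print(n,np.round(cv2.boxPoints(r)).tolist(),np.round(w(d,*r[0],.051),4))
E
```

```text
time: 25.7
tool_pos: [0.6515, 0.0733, 0.1912]
orientation: [2.245, 2.181, 0.019]
force: [0.5, -0.2, 1.6]
width: 0.758
grip_force: 0.0
shift cm [-7.75 -0.61 -0.9 ] turn -0.001 pos [0.6515 0.0733 0.1912] yaw 1.542 F [ 0.5 -0.2  1.6] w 0.758 g 0.0 t 25.7
b [[240.0, 232.0], [240.0, 146.0], [300.0, 146.0], [300.0, 232.0]] [0.6457 0.0762 0.051 ]
b [[214.0, 143.0], [231.0, 142.0], [234.0, 224.0], [218.0, 225.0]] [0.6107 0.0817 0.051 ]
y [[240.0, 234.0], [295.0, 234.0], [295.0, 317.0], [240.0, 317.0]] [0.6411 0.0025 0.051 ]
y [[219.0, 229.0], [234.0, 228.0], [237.0, 303.0], [221.0, 304.0]] [0.6088 0.0122 0.051 ]
```

```bash
python3 - <<'E'
from h import *
d=np.load("last_wrist.npz")
for n,cx,cy in(("blue",.6457,.073),("yellow",.643,-.005)):
  for z in(.051,.058):print(n,z,[np.round(px(d,(cx+a,cy+b,z))).tolist() for a,b in((-.023,.033),(.023,.033),(.023,-.033),(-.023,-.033))])
E
python3 -m inch '[[-2.6,-0.2,0,0,6.5],[-2.6,-0.2,0,0,6.5],[-2.5,-0.2,0,0,6.5],[0,0,0,0,6.5],[0,0,0,0,6.5]]'
python3 - <<'E'
from h import *
go(.643,-.004,.029,1.543)
d=snap("wrist");cv2.imwrite("pics/w12.png",cv2.resize(d["pixels"],(800,600)))
E
```

```text
blue 0.051 [[238.0, 151.0], [299.0, 150.0], [300.0, 232.0], [243.0, 234.0]]
blue 0.058 [[237.0, 153.0], [300.0, 151.0], [301.0, 235.0], [242.0, 237.0]]
yellow 0.051 [[240.0, 248.0], [297.0, 246.0], [298.0, 317.0], [245.0, 319.0]]
yellow 0.058 [[240.0, 251.0], [298.0, 249.0], [299.0, 322.0], [244.0, 324.0]]
time: 26.17
tool_pos: [0.6378, -0.0046, 0.179]
orientation: [-2.255, -2.186, 0.001]
force: [0.1, -0.5, 0.0]
width: 0.762
grip_force: 0.0
shift cm [ 0.07  0.54 15.  ] turn -0.003 pos [ 0.6378 -0.0046  0.179 ] yaw 1.54 F [ 0.1 -0.5  0. ] w 0.762 g 0.0 t 26.2
```

View pics/w12.png

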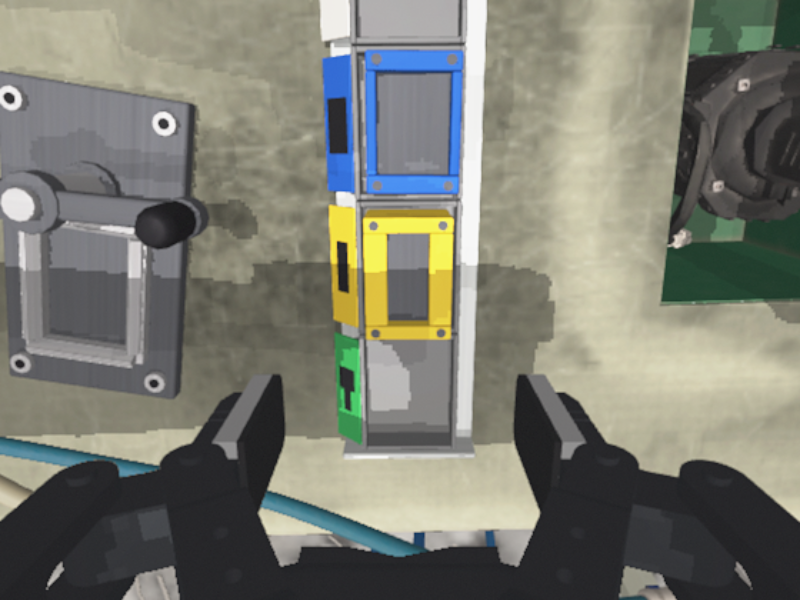

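The blue die is seated in its slot. The yellow die's holes are at (374,226), (443,226), (441,333) and (376,333).

```bash
python3 - <<'E'
from h import *
d=np.load("last_wrist.npz");s=800/560
c=[w(d,q[0]/s,q[1]/s,.051) for q in((374,226),(443,226),(441,333),(376,333))];m=np.mean(c,0);print(np.round(c,4),m)
go(*m[:2],.029)
E
```

```text
[[ 0.6248  0.0243  0.051 ]
 [ 0.6598  0.0232  0.051 ]
 [ 0.6583 -0.0345  0.051 ]
 [ 0.6234 -0.0335  0.051 ]] [ 0.64157877 -0.00511937  0.051     ]
shift cm [-0.13  0.38 15.02] turn None pos [ 0.638  -0.0038  0.1792] yaw 1.541 F [-0.2 -0.3  1.1] w 0.758 g 0.0 t 26.2
```

```bash
python3 -m inch '[[-0.1,0.4,3,0,6.5],[0,0,3,0,6.5],[0,0,3,0,6.5],[0,0,3,0,6.5],[0,0,2,0,6.5],[0,0,1.1,0,6.5],[0,0,0,0,6.5],[0,0,0,0,3.8],[0,0,0,0,3.8],[0,0,0,0,3.8],[0,0,0,0,3.8],[0,0,0,0,3.8]]' 50
python3 - <<'E'
from h import *
go(.6415,-.005,.029,1.543)
E
python3 -m inch '[[0,0,-0.5,0,3.8],[0,0,-0.5,0,3.8],[0,0,-1,0,3.8],[0,0,-2,0,3.8],[0,0,-3,0,3.8],[0,0,-4,0,3.8],[0,0,-4,0,3.8],[0,0,-3,0,3.8],[0,0,0,0,3.8]]'
python3 - <<'E'
from h import *
go(.4525,-.0125,.2,1.382)
E
```

```text
time: 27.22
tool_pos: [0.6437, -0.0047, 0.0307]
orientation: [2.252, 2.187, 0.004]
force: [0.1, 0.3, 3.6]
width: 0.529
grip_force: 54.9
shift cm [-0.03 -0.22  0.17] turn -0.001 pos [ 0.6437 -0.0047  0.0307] yaw 1.542 F [0.1 0.3 3.6] w 0.529 g 54.9 t 27.2
time: 27.97
tool_pos: [0.6466, -0.0052, 0.2196]
orientation: [2.245, 2.18, 0.016]
force: [1.9, -0.3, -0.7]
width: 0.524
grip_force: 54.4
shift cm [ -1.29 -19.41   1.65] turn 0.16 pos [ 0.6466 -0.0052  0.2196] yaw 1.542 F [ 1.9 -0.3 -0.7] w 0.524 g 54.4 t 28.0
```

```bash
python3 -m inch '[[-0.2,-3.2,0,0,3.8],[-0.2,-3.2,0,0,3.8],[-0.2,-3.2,0,0,3.8],[-0.2,-3.2,0,0,3.8],[-0.2,-3.2,0,0,3.8],[-0.2,-3.2,0,0,3.8],[0,0,0,0.08,3.8],[0,0,0,0.08,3.8],[0,0,0,0,3.8],[0,0,0,0,3.8]]'
python3 - <<'E'
from h import *
go(.4525,-.0125,.034,1.382)
d=snap("wrist");a=cv2.cvtColor(d["pixels"],cv2.COLOR_BGR2HSV);zt=state()["tool_pos"][2]-.0217+.042
m=cv2.inRange(a,(22,130,70),(35,255,255))
for c in cv2.findContours(m,cv2.RETR_EXTERNAL,2)[0]:
    if cv2.contourArea(c)>1500:
        r=cv2.minAreaRect(c);print(r,np.round([w(d,*p,zt) for p in cv2.boxPoints(r)],4))
p=state()["tool_pos"];M=R.from_rotvec(state()["orientation"]).as_matrix()
print("expected top corners",[np.round(px(d,p+M@np.array([i*.033,j*.023,-.0203]))).tolist() for i in(1,-1) for j in(1,-1)])
cv2.imwrite("pics/w13.png",d["pixels"])
E
```

```text
time: 28.8
tool_pos: [0.4497, -0.0112, 0.2085]
orientation: [-2.419, -2.004, 0.001]
force: [0.4, -0.4, -2.5]
width: 0.523
grip_force: 54.4
shift cm [-0.07  0.31 17.45] turn 0.002 pos [ 0.4497 -0.0112  0.2085] yaw 1.384 F [ 0.4 -0.4 -2.5] w 0.523 g 54.4 t 28.8
((279.0, 283.0), (182.0, 132.0), 90.0) [[ 0.4344  0.0327  0.2288]
 [ 0.4781  0.0245  0.2288]
 [ 0.468  -0.0485  0.2288]
 [ 0.4171 -0.039   0.2288]]
((451.3191833496094, 136.7251434326172), (81.16410064697266, 27.201948165893555), 88.66777801513672) [[0.5106 0.0497 0.2288]
 [0.5189 0.0484 0.2288]
 [0.5183 0.0221 0.2288]
 [0.5094 0.0236 0.2288]]
expected top corners [[350.0, 213.0], [215.0, 212.0], [341.0, 373.0], [223.0, 373.0]]
```

```bash
python3 -m inch '[[-0.07,0.3,3,0,3.8],[0,0,3,0,3.8],[0,0,3,0,3.8],[0,0,3,0,3.8],[0,0,2,0,3.8],[0,0,0.8,0,3.8],[0,0,0,0,3.8],[0,0,0,0,3.8]]'
python3 - <<'E'
from h import *
go(.4527,-.0125,.0337,1.382)
E
```

```text
time: 29.52
tool_pos: [0.4535, -0.0125, 0.0613]
orientation: [2.42, 2.003, 0.0]
force: [0.2, -0.2, -3.2]
width: 0.525
grip_force: 54.3
shift cm [-0.01 -0.08  2.76] turn 0.001 pos [ 0.4535 -0.0125  0.0613] yaw 1.383 F [ 0.2 -0.2 -3.2] w 0.525 g 54.3 t 29.5
```

```bash
python3 -m inch '[[0,-0.1,0.6,0,3.8],[0,0,0.6,0,3.8],[0,0,0.5,0,3.8],[0,0,0.5,0,3.8],[0,0,0.4,0,3.8],[0,0,0,0,3.8],[0,0,0,0,3.8]]'
python3 - <<'E'
from h import *
go(.4527,-.0125,.0337,1.382)
E
```

```text
time: 30.1
tool_pos: [0.4518, -0.0123, 0.0346]
orientation: [-2.421, -2.002, 0.001]
force: [0.7, 0.4, -2.3]
width: 0.527
grip_force: 54.4
shift cm [-0.01  0.09  0.09] turn -0.0 pos [ 0.4518 -0.0123  0.0346] yaw 1.382 F [ 0.7  0.4 -2.3] w 0.527 g 54.4 t 30.1
```

```bash
python3 -m inch '[[0,0,0.1,0,3.8],[0,0,0.1,0,3.8],[0,0,0,0,3.8],[0,0,0,0,3.8]]'
python3 -m inch '[[0,0,0,0,6],[0,0,0,0,6],[0,0,0,0,6],[0,0,-1,0,6],[0,0,-3,0,6],[0,0,-4,0,6],[0,0,-4,0,6],[0,0,-3,0,6],[0,0,0,0,6]]'
python3 - <<'E'
from h import *
go(.463,.0425,.2,-.15)
d=snap("wrist");a=cv2.cvtColor(d["pixels"],cv2.COLOR_BGR2HSV)
m=cv2.inRange(a,(22,130,70),(35,255,255))
for c in cv2.findContours(m,cv2.RETR_EXTERNAL,2)[0]:
    if cv2.contourArea(c)>500: print(cv2.boundingRect(c))
e=np.array([.187,.982]);f=np.array([.982,-.187])
for z in(.054,.062):print(z,[np.round(px(d,(*(np.array([.4525,-.0125])+i*.033*e+j*.023*f),z))).tolist() for i in(1,-1) for j in(1,-1)])
# knob: dark blob
m=cv2.inRange(a,(0,0,0),(180,255,45))[:250]
for c in cv2.findContours(m,cv2.RETR_EXTERNAL,2)[0]:
    if cv2.contourArea(c)>200:
        (u,v),r=cv2.minEnclosingCircle(c);p=w(d,u,v,.09);q=p[:2]-[.463,.0425];print("dark",u,v,r,p,np.hypot(*q),1.382-np.arctan2(q[1],q[0]))
E
```

```text
time: 30.43
tool_pos: [0.4523, -0.0123, 0.0336]
orientation: [2.421, 2.002, 0.0]
force: [-3.4, -0.3, 4.4]
width: 0.522
grip_force: 55.2
time: 31.18
tool_pos: [0.4564, -0.0129, 0.192]
orientation: [2.412, 1.995, 0.016]
force: [0.6, 0.4, 0.6]
width: 0.703
grip_force: 0.0
shift cm [ 5.57 -0.38 -0.8 ] turn 1.532 pos [ 0.4564 -0.0129  0.192 ] yaw 1.382 F [0.6 0.4 0.6] w 0.703 g 0.0 t 31.2
(241, 146, 61, 88)
(432, 95, 31, 86)
0.054 [[303.0, 150.0], [242.0, 150.0], [302.0, 233.0], [244.0, 233.0]]
0.062 [[304.0, 152.0], [241.0, 152.0], [302.0, 237.0], [243.0, 237.0]]
dark 381.82110595703125 114.05963134765625 17.27655029296875 [0.53260217 0.03422962 0.09      ] 0.07009180568026235 1.5002690976798572
```

```bash
python3 -m inch '[[0,0,0,0.12,5],[0,0,0,0.125,5],[0,0,0,0.125,5],[0,0,0,0.125,5],[0,0,0,0.125,5],[0,0,0,0.125,5],[0,0,0,0.125,5],[0,0,0,0.125,5],[0,0,0,0.125,5],[0,0,0,0.125,5],[0,0,0,0.125,5],[0,0,0,0.125,5]]'
python3 -m inch '[[0,0,0,0,5],[0,0,0,0,5]]'
python3 - <<'E'
from h import *
go(.5345,.034,.072,-.12)
E
```

```text
time: 32.23
tool_pos: [0.4511, -0.0121, 0.1814]
orientation: [-3.136, 0.187, 0.004]
force: [-0.2, 0.8, 0.7]
width: 0.581
grip_force: 0.0
time: 32.4
tool_pos: [0.4513, -0.0122, 0.1818]
orientation: [-3.137, 0.173, 0.003]
force: [0.2, 0.3, -0.2]
width: 0.586
grip_force: 0.0
shift cm [ 7.78 -5.5  10.97] turn 0.01 pos [ 0.4513 -0.0122  0.1818] yaw -0.11 F [ 0.2  0.3 -0.2] w 0.586 g 0.0 t 32.4
```

```bash
python3 -m inch '[[2.6,-1.85,0,0,5],[2.6,-1.85,0,0,5],[2.6,-1.8,0,0,5],[0,0,2.5,0,5],[0,0,2.5,0,5],[0,0,0,0,5],[0,0,0,0,5]]'
python3 - <<'E'
from h import *
go(.5345,.034,.072,-.12)
d=snap("wrist");a=cv2.cvtColor(d["pixels"],cv2.COLOR_BGR2HSV)
print(px(d,(.5345,.034,.1)),px(d,(.5345,.034,.067)))
m=cv2.inRange(a,(0,0,0),(180,255,50))
print(["".join("#" if m[r,c] else "." for c in range(150,420,4)) for r in range(200,330,16)])
E
```

```text
time: 32.98
tool_pos: [0.534, 0.0337, 0.1308]
orientation: [3.137, -0.175, -0.008]
force: [0.9, 0.4, 0.1]
width: 0.585
grip_force: 0.0
shift cm [ 0.07 -0.04  5.88] turn 0.009 pos [0.534  0.0337 0.1308] yaw -0.111 F [0.9 0.4 0.1] w 0.585 g 0.0 t 33.0
[276.99128965 243.58984626] [277.28967385 221.95301508]
['....................................................................', '..............................#####.................................', '............................#########...............................', '.............................########...............................', '...............##...............................##..................', '.......###....###...............................####....###.........', '.....###....######..............................#####.....###.......', '#########..######................................####...##########..', '############.###..................................###.##############']
```

```bash
python3 -m inch '[[0,0,2,0,5],[0,0,2,0,5],[0,0,1.5,0,5],[0,0,0.4,0,2.4],[0,0,0,0,2.4],[0,0,0,0,2.4],[0,0,0,0,2.4]]' 20
python3 -m inch '[[-0.05,-0.86,0,-0.12,2.4],[-0.05,-0.86,0,-0.12,2.4],[-0.05,-0.86,0,-0.12,2.4],[-0.05,-0.86,0,-0.12,2.4],[-0.05,-0.86,0,-0.12,2.4],[-0.05,-0.86,0,-0.12,2.4],[-0.05,-0.86,0,-0.12,2.4],[-0.05,-0.86,0,-0.12,2.4],[-0.05,-0.86,0,-0.12,2.4],[-0.05,-0.86,0,-0.12,2.4]]'
python3 - <<'E'
from h import *
p=state()["tool_pos"]-[.463,.0425,0];print(np.hypot(*p[:2]),1.382-np.arctan2(p[1],p[0]))
go(.4767,.1132,.072,1.382)
E
```

```text
time: 33.62
tool_pos: [0.5371, 0.0334, 0.076]
orientation: [-3.137, 0.177, -0.006]
force: [0.1, -0.9, 0.7]
width: 0.283
grip_force: 0.0
time: 34.45
tool_pos: [0.5003, 0.1059, 0.0763]
orientation: [2.682, 1.631, 0.01]
force: [3.4, 0.5, -0.7]
width: 0.281
grip_force: 1.4
0.07354710028983974 0.3428682007895507
shift cm [-0.44 -2.43  0.42] turn -0.289 pos [0.5003 0.1059 0.0763] yaw 1.093 F [ 3.4  0.5 -0.7] w 0.281 g 1.4 t 34.5
```

```bash
python3 -m inch '[[-0.05,-0.86,0,-0.12,2.4],[-0.05,-0.86,0,-0.12,2.4],[-0.02,-0.5,0,-0.07,2.4],[0,0,0,0,2.4],[0,0,0,0,2.4]]'
python3 - <<'E'
from h import *
p=state()["tool_pos"]-[.463,.0425,0];print(np.hypot(*p[:2]),1.382-np.arctan2(p[1],p[0]))
go(.4767,.1132,.072,1.382)
E
```

```text
time: 34.87
tool_pos: [0.4778, 0.1126, 0.0753]
orientation: [2.406, 2.017, 0.003]
force: [-0.2, -0.3, 0.1]
width: 0.283
grip_force: 0.2
0.0716692576495114 0.019297469608975826
shift cm [ 0.04 -0.12  0.33] turn 0.013 pos [0.4778 0.1126 0.0753] yaw 1.395 F [-0.2 -0.3  0.1] w 0.283 g 0.2 t 34.9
```

Keep pushing gently in small steps until the stop resists.

```bash
for i in 1 2 3 4; do python3 -m inch '[[0,-0.2,0,0,2.4],[0,0,0,0,2.4],[0,0,0,0,2.4]]' | grep -E "pos|force"; done
```

```text
tool_pos: [0.4757, 0.1128, 0.0744]
force: [1.8, 0.6, 0.8]
grip_force: 0.9
tool_pos: [0.4746, 0.113, 0.0745]
force: [7.0, 0.2, -0.4]
grip_force: 3.0
tool_pos: [0.4744, 0.1131, 0.0746]
force: [13.8, -1.0, -6.3]
grip_force: 6.4
tool_pos: [0.4741, 0.1131, 0.0747]
force: [19.2, -2.4, -11.0]
grip_force: 9.8
```

The lever is at its stop, with the force rising and the knob at the 0 position. I'll release, retreat and verify by measurement, since my picture views are used up.

```bash
python3 -m inch '[[0,0.3,0,0,2.4],[0,0.3,0,0,3],[0,0,0,0,4.5],[0,0,0,0,4.5],[0,0,0,0,4.5],[0,0,-1,0,4.5],[0,0,-3,0,4.5],[0,0,-4,0,4.5],[0,0,-4,0,4.5],[0,0,-4,0,4.5],[0,0,-3,0,4.5]]'
python3 -m inch '[[-3,0,0,0,4.5],[-4,0,0,0,4.5],[0,0,0,0,4.5],[0,0,0,0,4.5]]'
python3 - <<'E'
from h import *
go(.46,.03,.25)
d=snap("wrist",);a=cv2.cvtColor(d["pixels"],cv2.COLOR_BGR2HSV)
m=cv2.inRange(a,(0,0,0),(180,255,45))[:220]
for c in cv2.findContours(m,cv2.RETR_EXTERNAL,2)[0]:
    if cv2.contourArea(c)>80:
        (u,v),r=cv2.minEnclosingCircle(c);p=w(d,u,v,.09);q=p[:2]-[.463,.0425];print("dark",u,v,r,p,np.hypot(*q),1.382-np.arctan2(q[1],q[0]))
print("knob at 0:",px(d,(.4765,.1132,.1)),px(d,(.4765,.1132,.067)))
m=cv2.inRange(a,(22,130,70),(35,255,255))
for c in cv2.findContours(m,cv2.RETR_EXTERNAL,2)[0]:
    if cv2.contourArea(c)>500: print(cv2.boundingRect(c))
e=np.array([.187,.982]);f=np.array([.982,-.187])
print([np.round(px(d,(*(np.array([.4525,-.0125])+i*.033*e+j*.023*f),.054))).tolist() for i in(1,-1) for j in(1,-1)])
t=snap("top");a=cv2.cvtColor(t["pixels"],cv2.COLOR_BGR2HSV)
for n,lo,hi in(("r",(0,170,90),(6,255,255)),("g",(50,150,60),(75,255,255)),("b",(105,150,80),(125,255,255)),("y",(22,150,90),(33,255,255))):
    for c in cv2.findContours(cv2.inRange(a,lo,hi),cv2.RETR_EXTERNAL,2)[0]:
        if cv2.contourArea(c)>60 and cv2.boundingRect(c)[1]>120: print(n,cv2.boundingRect(c),np.round(w(t,*cv2.minAreaRect(c)[0],.05),3))
a0=np.load("last_top.npz")["pixels"];b0=cv2.imread("pics/top0.png")
x,y,q=155,120,0
print("cup/tray diff",np.abs(t["pixels"][130:172,165:210].astype(int)-b0[130:172,165:210]).mean())
E
```

```text
time: 36.78
tool_pos: [0.4752, 0.113, 0.2686]
orientation: [2.404, 2.019, 0.006]
force: [1.4, 0.6, 1.0]
width: 0.526
grip_force: 0.0
time: 37.12
tool_pos: [0.4624, 0.0426, 0.2648]
orientation: [2.409, 2.016, 0.002]
force: [-0.3, 0.2, -0.2]
width: 0.53
grip_force: 0.0
shift cm [-1.28 -0.02  1.48] turn None pos [0.4624 0.0426 0.2648] yaw 1.394 F [-0.3  0.2 -0.2] w 0.53 g 0.0 t 37.1
dark 281.8846130371094 95.0 11.232516288757324 [0.47654301 0.11368554 0.09      ] 0.07246236710524992 -0.0007936264647625535
knob at 0: [282.03563725  95.58739411] [281.72940244  95.69975068]
(256, 190, 47, 71)
(407, 154, 23, 65)
[[304.0, 198.0], [257.0, 197.0], [302.0, 260.0], [257.0, 259.0]]
r (222, 243, 26, 25) [0.462 0.245 0.05 ]
r (228, 187, 31, 9) [0.606 0.229 0.05 ]
r (229, 162, 30, 22) [0.648 0.228 0.05 ]
g (360, 192, 31, 8) [ 0.598 -0.072  0.05 ]
b (295, 189, 30, 9) [0.602 0.077 0.05 ]
b (297, 164, 29, 23) [0.644 0.074 0.05 ]
y (94, 296, 50, 9) [0.362 0.495 0.05 ]
y (327, 190, 31, 9) [0.6   0.003 0.05 ]
cup/tray diff 8.294356261022928
```

```bash
python3 -c "
from cell import finish_job;print(finish_job())"
```

```text
the job is handed in; nothing more can be done
None
```

I handed the job in at about 37 s: the bracket is in the tray, the blue and large red dies are in their own slots, the yellow die is seated in the holder with the lever measured shut at 0, and the cup was never touched (no green or white die was on the worktop).

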